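# Shut and latch the dry cabinet

## Robot

A 7-joint arm with a two-finger parallel gripper is mounted at the origin on the work surface. World frame = base frame: x ahead of the robot, y to its left, z up, the work surface at z = 0. Lengths are in m, angles in rad, forces in N, time in s.
With the tool pointing down it reaches from about 0.4 to 0.85 m from the base axis. Payload 4.4 kg.
Tool frame: the origin (TCP) lies at the very end of the fingers, on their centre line; the grasp point (between the pads) lies 19 mm behind it (robot.pinch_z is the distance from the TCP to the grasp point, in m); z points along the fingers, y is the line along which they close (so a half turn about z gives the same grasp; the last joint's range is limited). The gripper opens to 94 mm and grips with 3 to 60 N. Pads are 16 mm wide; open, the fingers measure 119 mm over their backs; the gripper's body (75 mm by 177 mm) begins 78 mm behind the grasp point.
Start: joints at [-1.368, 0.628, 0.038, 1.517, -0.027, 0.996, -0.02], TCP at [0.173, 0.627, 0.205] pointing down, gripper open.
Joint ranges: [-3.06, 3.06], [-0.37, 2.12], [-1.25, 1.32], [0.18, 2.47], [-1.1, 4.24], [0.23, 1.98], [-2.94, 2.94]. Speed limits (rad/s): [2.57, 2.57, 3.14, 3.14, 3.14, 3.14, 3.14].

## Interface

Orientations are given as a unit quaternion [w, x, y, z].
In Python, from workcell import robot gives the robot as it stands.
- The arm moves only by the shell command python3 -m crank 'ROWS' [FORCE]. ROWS is a JSON object whose one key "motion" holds a list of rows, each a list of 5 numbers: the opening, from 0 (shut) to 1 (fully open), then the shift along the tool's x, y, z in mm, then the turn about the tool's z in rad. In form: {"motion": [[gripper, x, y, z, roll], ...]}. A call has 1 to 12 rows; each row shifts and turns the commanded pose from where the row before left it, along the tool's axes as they then stand; what a row does not reach is not made up. A row lasts 1/10 s, in which the tool goes at most 50 mm and 8.59 degrees, less where a joint would pass 70% of its speed; a pose out of reach is approached as far as the arm can. A call is refused whole if a number of a shift passes 50 or a number of a turn 0.15, either way. A call with a gripper value outside its range is refused whole. The fingers move at their own pace and stop on an object; FORCE is the grip in N (left out, the last holds). Time passes only in rows, so rows that do not move let the fingers close. It gives the time, the measured TCP pose, the force, the opening and the grip force at its end, in the units of the state.
- robot.state(): the state, without advancing time (a new reading comes with each control period).
- robot.get_image(name): name is "scene" or "top"; returns the picture (400x640x3 uint8, red, green, blue); there is no depth.
- robot.camera_model(name): a dict with "fx", "fy", "cx", "cy" (pixels), "eye" and "orientation" of the camera in the world. Camera axes: x right, y down, z forward; pixel columns grow to the right and rows downward; lengths in m; the calibration is good to about 2 mm. A picture is of the moment at which its call begins. camera_model takes no time and is no camera call.
- robot.close_job(): hands the job in; it is judged then, once.
The state is a dict: "time_s": time; "qpos": joint angles; "joint_vel": joint speeds; "effort": joint torques, N m; "tool_pos": TCP position; "tool_rot": TCP orientation; "contact_force": force on the tool from outside, world axes, zero at the start; "torque": the same for the moment, N m; "width": finger opening in m; "gripper_force": force on a finger pad.
Only numpy, scipy, OpenCV 4.12 (cv2) and the standard library are available. Lean on these libraries where they do the work, as an engineer would, in place of code of your own. Each camera call takes 0.05 s, during which the arm holds its last target. There are 200 camera calls.

## Task

Shut the little dry cabinet: push its door home against the gasket, swing the latch loop over so that its bar is caught behind the keeper on the door, then press the lever down past its dead centre until it lies flat and stays. Go gently, never pressing on the cabinet, door or latch with more than 20 N, leave everything that stands on and round it where it is, and take the hand away at the end.

Things in the scene. Friction and masses are not known exactly. Their poses are not given: they have to be found in the camera images.
- dry_cabinet: White-framed clear dry cabinet, fixed; body 180 deep (x) x 200 wide (y) x 140 high. Origin: centre of its underside on the table; x points from the door to the back, y to its left, z up. The door closes its -x side. A steel draw latch lies along x on the middle (y = 0) of its white top: lever and loop on the cabinet, keeper on the door's top edge. The top is bare within 40 mm of that midline
- door (a joint): Door: white frame 26 thick, 200 wide, clear pane, hinged along its lower inner edge (x -92, z 12 mm in the cabinet frame); its top edge is level with the cabinet's top. rad: 0 = shut against the gasket (outer face then at x = -118 mm), grows as its top leans out to -x, at most 0.3. The stiff hinge (0.35 N m) leaves it where it is put
- lever (a joint): Latch lever, a steel plate 24 wide, 3 thick, from 12 to 55 mm from its pivot. rad: 0 = flat, pointing to the cabinet's +x; grows as it is raised, pi/2 = upright, stop at 1.36. Friction 0.05 N m keeps it where it is left. Hooked, it resists from about 1.0 rad down, up to about 11 N at 44 mm from the pivot; below about 0.05 it is past dead centre and snaps flat by itself
- loop (a joint): Swing of the loop about its pin on the lever, rad relative to the lever: 0 = pointing straight away from the lever plate, 2.85 = folded back over the plate (its stop). It swings freely and falls by its own weight. The pin is 20 mm from the lever's pivot, 2.8 mm above it when the lever is flat. Only with the door home and the lever at its stop does the bar clear the keeper's lip, by barely 1 mm
- lever_pivot (a point): Axis of the lever on the cabinet, at x = -62, y = 0, z = 151 mm in the cabinet frame (11 mm above the top); axes as the cabinet's
- lever_tip (a point): Middle of the upper edge of the lever's free end, 55 mm from the pivot. The plate's upper face lies 5 mm, its lower face 2 mm above the pivot's axis when flat
- loop_bar (a point): Middle of the loop's cross bar: round steel, 5 thick, 33 long, about 20 mm beyond the lever's end when folded back. Two legs at y = +-16.5 mm run from the pin to it, 55.5 long, sprung so that they can be drawn out up to 8 mm (21 N at first, 26 N more per mm)
- keeper_seat (a point): Where the bar's middle lies when caught (x -102, z 144 mm in the cabinet frame, door shut; axes as the door's). The keeper is a steel hook 20 wide, 12 high on the door's top edge: an upright 7 thick on the cabinet's side and, at its top, a lip that juts 6.8 mm to -x, 7.5 mm clear of the door's edge; the bar goes under the lip from -x
- crucible: White porcelain crucible, 40 across, 36 high, on the cabinet's top near its back left corner; origin under its middle
- slide_stand: Walnut slotted stand 100 x 50 with three glass slides on edge, 36 high; origin under its middle
- urchin: Purple sea-urchin test, 62 across, 37 high; origin under its middle
- cone_shell: Pale cone shell lying down, 64 long, 34 high; origin under its middle
- ruler: Small steel ruler lying flat, 160 x 18 x 2; origin under its middle
- sample_jar: Lidded glass jar, 48 across, 60 high; origin under its middle
- forceps: Steel forceps lying flat, 120 long, 7 high; origin under the middle

How it is judged:
On the way:
1. the loop's bar lies behind the keeper, below its lip's top, while the lever is still up (value of joint lever above 0.6 rad and z of loop_bar in the frame of keeper_seat below 0.002 m and x of loop_bar in the frame of keeper_seat between -0.02 and 0.003 m and value of joint door below 0.03 rad), for 0.2 s.
At the end, for the whole second after the job is handed in: the lever lies flat (under 0.05 rad), the loop's bar is caught behind the keeper (within 5 mm of its seat) and the door is drawn shut (under 0.01 rad, 1.3 mm at its top) (value of joint lever below 0.05 rad and distance between loop_bar and keeper_seat below 0.005 m and value of joint door below 0.01 rad); the robot touches nothing.
It fails at once if more than 20 N on the cabinet, its door or its latch (contact force between any of the fingers, the arm and dry_cabinet above 20 N).
It fails at once if a bystander moved by more than 25 mm (distance of any of crucible, slide_stand, urchin, cone_shell, ruler, sample_jar, forceps from where it was at the start of the episode above 0.025 m).
It also fails if it takes over 67 s, if anything falls off the work surface, if the arm or the gripper's body presses on something with over 40 N, if the wrist force passes 120 N, or if a joint passes its speed limit or range.

## Working session

There is one attempt and no reset: what is moved stays moved. The work goes in short steps, Python scripts to look and compute and a shell command to move; the robot and the scene stay as the last step left them, time stands still between calls to the robot, and variables do not carry over. Pictures are saved under pics/ and viewed, at most 10 in all, crops included, and the job is handed in when it is done.

```bash
mkdir -p pics; ls
python3 - <<'E'
from workcell import robot
import cv2,numpy as np
a=robot.get_image("scene");b=robot.get_image("top")
cv2.imwrite("pics/s0.png",a[...,::-1]);cv2.imwrite("pics/t0.png",b[...,::-1])
for n in("scene","top"):print(robot.camera_model(n))
s=robot.state();print(s)
E
```

```text
pics
{'fx': 411.263523496117, 'fy': 411.263523496117, 'cx': 315.50555042467124, 'cy': 191.44941902664488, 'eye': array([ 0.9719471 , -0.66782147,  0.6658557 ]), 'orientation': array([-0.43425274,  0.86140359,  0.23550932, -0.11808376])}
{'fx': 474.70275307582995, 'fy': 474.70275307582995, 'cx': 316.31755195458663, 'cy': 203.59312201857597, 'eye': array([ 0.44355689, -0.00495459,  1.38850575]), 'orientation': array([-0.03137997,  0.70796798, -0.70450311,  0.03836657])}
{'time_s': 0.1, 'qpos': array([-1.36781347,  0.62922057,  0.0384819 ,  1.51823941, -0.02700816,
        0.99632433, -0.02003436]), 'joint_vel': array([-0.00028388, -0.00113148,  0.00087376, -0.00367828, -0.00089023,
        0.00098996,  0.00046283]), 'effort': array([ 2.67077470e-03, -5.50791514e+01,  1.14705540e+00, -1.87117052e+01,
       -5.22212649e-02,  1.92754524e-02,  5.21341076e-05]), 'tool_pos': array([0.17244472, 0.62609364, 0.20467735]), 'tool_rot': array([-9.73901013e-05,  1.34020994e-01,  9.90978140e-01, -8.30663466e-04]), 'contact_force': array([-0.37070387,  0.1049853 , -0.42340791]), 'torque': array([ 0.004148  ,  0.00976414, -0.02407089]), 'gripper_force': 0.0, 'width': 0.0940847486033192}
```

View pics/s0.png

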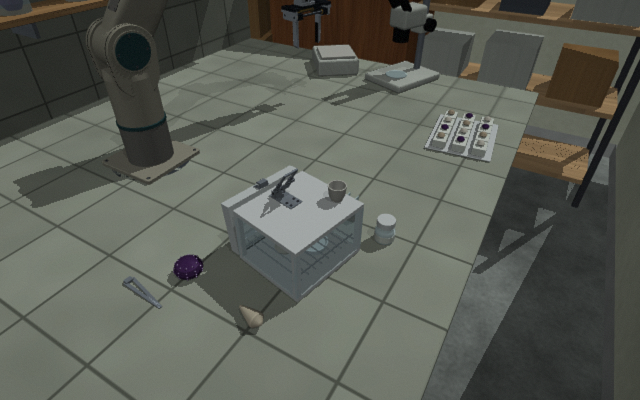

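View pics/t0.png

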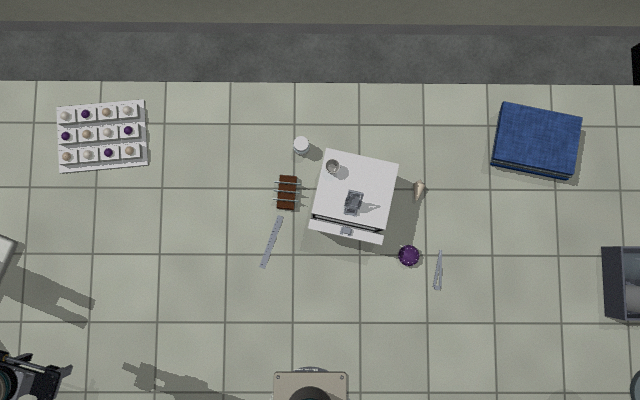

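The cabinet's door faces the robot (scene ≈(235,210), top ≈(345,233)). The lever and loop stand at scene (287,185) and top (353,200). I'll zoom in to get the corners.

Run:
```python
import cv2,numpy as np
a=cv2.imread("pics/s0.png")[155:300,215:375];b=cv2.imread("pics/t0.png")[140:255,295:415]
cv2.imwrite("pics/s0c.png",cv2.resize(a,None,fx=5,fy=4.0*1.0,interpolation=cv2.INTER_CUBIC)[:600])
cv2.imwrite("pics/t0c.png",cv2.resize(b,None,fx=5,fy=5,interpolation=cv2.INTER_CUBIC))
```

```text
(no output)
```

View pics/s0c.png

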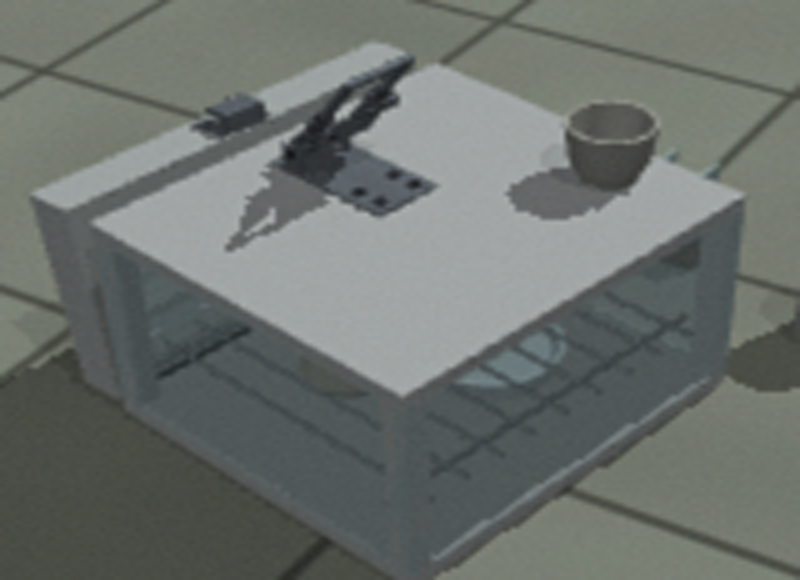

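View pics/t0c.png

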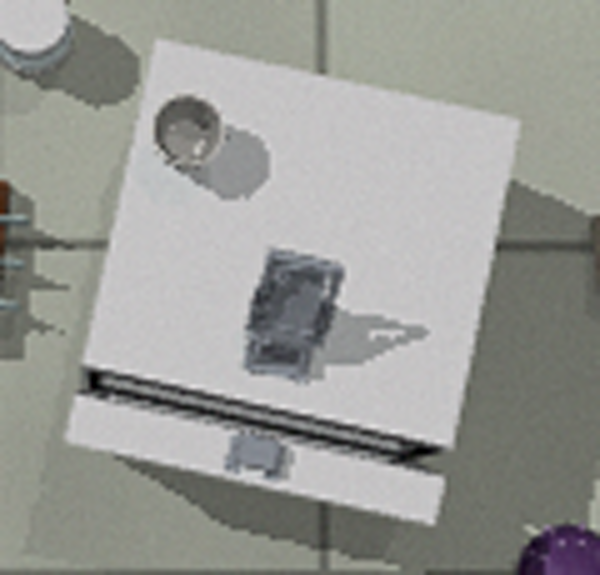

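Corners of the cabinet top, crop pixels:
- Top view: (155,40), (520,120), (452,448), (83,367).
- Scene view: (743,198), (402,397), (93,225), (437,65).

The bar's middle is near top (308,258) and scene (375,76). The loop is folded back over the half-raised lever, and the door's gap is visible. I'll triangulate these points.

```bash
cat > h.py <<'E'
import cv2,numpy as np
from scipy.spatial.transform import Rotation as R
from workcell import robot
def P(n):
    c=robot.camera_model(n);M=R.from_quat(c["orientation"],scalar_first=True).as_matrix().T
    K=np.array([[c["fx"],0,c["cx"]],[0,c["fy"],c["cy"]],[0,0,1]]);return K@np.c_[M,-M@c["eye"]]
def tri(ps,pt): # scene px Nx2, top px Nx2
    X=cv2.triangulatePoints(P("scene"),P("top"),np.float64(ps).T,np.float64(pt).T);return (X[:3]/X[3]).T
def ray(n,px,z):
    c=robot.camera_model(n);d=R.from_quat(c["orientation"],scalar_first=True).apply([(px[0]-c["cx"])/c["fx"],(px[1]-c["cy"])/c["fy"],1])
    return c["eye"]+d*(z-c["eye"][2])/d[2]
def pose(O,yaw):
    c,s=np.cos(yaw),np.sin(yaw);return np.array([[c,-s],[s,c]]),np.array(O)
E
python3 - <<'E'
from h import *
S=lambda p:((np.array(p)+.5)/[5,4]-.5+[215,155]); T=lambda p:((np.array(p)+.5)/5-.5+[295,140])
names="BL BR FR FL doorTop_R doorTop_L bar keeper".split()
ps=[(743,198),(402,397),(93,225),(437,65),(33,196),(375,42),(375,76),(240,105)]
pt=[(155,40),(520,120),(452,448),(83,367),(437,523),(66,440),(308,258),(258,452)]
X=tri([S(p) for p in ps],[T(p) for p in pt])
for n,x in zip(names,X):print(n,x.round(4))
q=X[:4].copy()
for n in(.14,):
    for p in pt[:4]:print("top-ray",ray("top",T(p),n).round(4))
    for p in ps[:4]:print("sc-ray",ray("scene",S(p),n).round(4))
loc=np.array([(90,100),(90,-100),(-90,-100),(-90,100)])/1000
def fit(Q):
    q=Q[:,:2];m=q.mean(0);d=q-m;yaw=np.arctan2((loc[:,0]*d[:,1]-loc[:,1]*d[:,0]).sum(),(loc*d).sum());return m,yaw
for Q in (X[:4],np.array([ray("top",T(p),.14) for p in pt[:4]]),np.array([ray("scene",S(p),.14) for p in ps[:4]])):
    m,yaw=fit(Q);print("pose",m.round(4),round(yaw,4))
m,yaw=fit(X[:4]);M,_=pose(m,yaw)
print("cab frame mm");
for n,x in zip(names,X):print(n,(np.r_[M.T@(x[:2]-m),x[2]]*1000).round(1))
E
```

```text
BL [ 0.7179 -0.0414  0.1385]
BR [ 0.6755 -0.2361  0.1408]
FR [ 0.501  -0.1977  0.1399]
FL [ 0.5429 -0.0032  0.1396]
doorTop_R [ 0.4617 -0.1897  0.1373]
doorTop_L [0.5039 0.0053 0.1379]
bar [ 0.5903 -0.1165  0.2144]
keeper [ 0.4983 -0.0944  0.1505]
top-ray [ 0.7178 -0.0412  0.14  ]
top-ray [ 0.6757 -0.2363  0.14  ]
top-ray [ 0.5004 -0.1982  0.14  ]
top-ray [ 0.5422 -0.0036  0.14  ]
sc-ray [ 0.7184 -0.0435  0.14  ]
sc-ray [ 0.675  -0.2355  0.14  ]
sc-ray [ 0.5019 -0.1972  0.14  ]
sc-ray [ 0.5441 -0.003   0.14  ]
pose [ 0.6093 -0.1196] -0.2145
pose [ 0.609  -0.1198] -0.2122
pose [ 0.6098 -0.1198] -0.2202
cab frame mm
BL [ 89.5  99.5 138.5]
BR [ 89.5 -99.8 140.8]
FR [-89.2 -99.4 139.9]
FL [-89.7  99.6 139.6]
doorTop_R [-129.3  -99.9  137.3]
doorTop_L [-129.5   99.6  137.9]
bar [-19.3  -1.  214.4]
keeper [-113.8    1.   150.5]
```

The geometry checks out: corner heights 138–141 mm, sides 200 × 179 mm. The cabinet sits at (0.6093, −0.1197) with yaw −0.215. The door is about 0.09 rad open and the lever at about 0.73 rad with the loop folded. I'll move in front of the door with the fingers shut.

```bash
cat > st.py <<'E'
from h import *
def cab():
    s=robot.state();M,O=pose((.6093,-.1197),-.2150);p=s["tool_pos"];x=R.from_quat(s["tool_rot"],scalar_first=True).apply([1,0,0])
    f=s["contact_force"]
    print("t",round(s["time_s"],2),"cab mm",(np.r_[M.T@(p[:2]-O),p[2]]*1000).round(1),"yawerr",round(np.arctan2(-x[1],-x[0])+.2150,4),"F cab",np.r_[M.T@f[:2],f[2]].round(2),"w",round(s["width"],3))
if __name__=="__main__":cab()
E
python3 -m crank '{"motion":[[0,0,0,0,-0.055],[0,-36,-30,0,0],[0,-36,-30,0,0],[0,-36,-30,0,0],[0,-36,-30,0,0],[0,-36,-30,0,0],[0,-36,-30,0,0],[0,-36,-30,0,0],[0,-36,-30,0,0],[0,-36,-30,0,0],[0,-36,-30,0,0]]}' 10; python3 st.py
```

```text
time_s: 1.2
tool_pos: [0.4614, 0.2554, 0.2053]
tool_rot: [-0.0, 0.107, 0.994, -0.0]
contact_force: [0.5, 1.0, -0.0]
width: 0.0093
gripper_force: 0.0
t 1.2 cab mm [-224.5  334.9  205.3] yawerr 0.0013 F cab [ 0.28  1.07 -0.  ] w 0.009
```

```bash
python3 -m crank '{"motion":[[0,-8,-37,0,0],[0,-8,-37,0,0],[0,-8,-37,0,0],[0,-8,-37,0,0],[0,-8,-37,0,0],[0,-8,-37,0,0],[0,-8,-37,0,0],[0,-8,-37,10,0],[0,-8,-39,30,0],[0,0,0,50,0],[0,0,0,0,0]]}' >/dev/null; python3 st.py
```

```text
t 2.3 cab mm [-157.9    0.   110.5] yawerr -0.0016 F cab [-0.61  0.55  0.14] w 0.001
```

```bash
python3 -m crank '{"motion":[[0,-4,0,0,0],[0,-3,0,0,0],[0,-2,0,0,0],[0,0,0,0,0]]}' >/dev/null; python3 st.py
```

```text
t 2.7 cab mm [-142.5    2.4  117.3] yawerr 0.0026 F cab [-0.5  -0.01  0.61] w 0.001
```

```bash
python3 -m crank '{"motion":[[0,-1.5,0,0,0],[0,-1.5,0,0,0],[0,-1.5,0,0,0],[0,-1.5,0,0,0],[0,-1.5,0,0,0],[0,0,0,0,0]]}' >/dev/null; python3 st.py;python3 -m crank '{"motion":[[0,-1.5,0,0,0],[0,-1.5,0,0,0],[0,-1.5,0,0,0],[0,0,0,0,0]]}' >/dev/null; python3 st.py
```

```text
t 3.3 cab mm [-137.4    1.5  115.3] yawerr 0.0011 F cab [-3.91  0.22  3.56] w 0.0
t 3.7 cab mm [-131.5    1.5  115.5] yawerr 0.001 F cab [-2.13 -0.14  1.98] w 0.0
```

```bash
for i in 1; do python3 -m crank '{"motion":[[0,-1,0,0,0],[0,-1,0,0,0],[0,0,0,0,0]]}' >/dev/null; python3 st.py;python3 -m crank '{"motion":[[0,-1,0,0,0],[0,-1,0,0,0],[0,0,0,0,0]]}' >/dev/null; python3 st.py;python3 -m crank '{"motion":[[0,-1,0,0,0],[0,0,0,0,0]]}' >/dev/null; python3 st.py; done
```

```text
t 4.0 cab mm [-129.8    1.5  115.5] yawerr 0.0011 F cab [-3.74 -0.39  1.91] w 0.001
t 4.3 cab mm [-127.9    1.6  115.5] yawerr 0.0011 F cab [-3.63 -0.34  2.19] w 0.001
t 4.5 cab mm [-127.6    1.5  115.4] yawerr 0.0011 F cab [-3.8  -0.31  3.59] w 0.001
```

```bash
for i in 1; do python3 -m crank '{"motion":[[0,-0.7,0,0,0],[0,0,0,0,0]]}' >/dev/null; python3 st.py;python3 -m crank '{"motion":[[0,-0.7,0,0,0],[0,0,0,0,0]]}' >/dev/null; python3 st.py;python3 -m crank '{"motion":[[0,-0.5,0,0,0],[0,0,0,0,0]]}' >/dev/null; python3 st.py; done
```

```text
t 4.7 cab mm [-127.6    1.6  115.3] yawerr 0.0012 F cab [-5.57 -0.12  4.94] w 0.0
t 4.9 cab mm [-127.6    1.6  115.2] yawerr 0.0012 F cab [-6.99  0.52  6.  ] w 0.0
t 5.1 cab mm [-127.6    1.6  115.2] yawerr 0.0013 F cab [-8.37 -0.07  6.15] w 0.001
```

The finger stalls at −127.6 mm while the force climbs to about 10 N, so the door is home. Next I back off, lift over the loop, and go to the lever's +x side.

```bash
python3 -m crank '{"motion":[[0,10,0,0,0],[0,18,0,-20,0],[0,0,0,-50,0],[0,0,0,-50,0],[0,-20,0,-10,0],[0,-40,0,0,0],[0,-40,0,0,0],[0,-40,0,0,0],[0,-32,0,0,0],[0,0,0,0,0],[0,0,0,0,0]]}' >/dev/null; python3 st.py
```

```text
t 6.2 cab mm [ 19.4   1.7 245. ] yawerr 0.0012 F cab [ 0.58 -0.59  0.15] w 0.0
```

```bash
python3 -m crank '{"motion":[[0,0,0,30,0],[0,0,0,30,0],[0,0,-1.5,13,0],[0,8,0,0,0],[0,8,0,0,0],[0,8,0,0,0],[0,0,0,0,0]]}' >/dev/null; python3 st.py; python3 -m crank '{"motion":[[0,4,0,0,0],[0,4,0,0,0],[0,4,0,0,0],[0,4,0,0,0],[0,0,0,0,0]]}' >/dev/null; python3 st.py
```

```text
t 6.9 cab mm [ -5.9   0.3 174. ] yawerr 0.0012 F cab [ 0.53 -0.56  0.1 ] w 0.001
t 7.4 cab mm [-19.4   0.2 173.7] yawerr 0.0011 F cab [2.61 0.45 2.34] w 0.0
```

Contact with the lever at about 2.6 N. I'll keep pushing towards the stop, expected at TCP x ≈ −43.

```bash
python3 -m crank '{"motion":[[0,3,0,0,0],[0,3,0,0,0],[0,3,0,0,0],[0,3,0,0,0],[0,3,0,0,0],[0,0,0,0,0]]}' >/dev/null; python3 st.py; python3 -m crank '{"motion":[[0,2,0,0,0],[0,2,0,0,0],[0,0,0,0,0]]}' >/dev/null; python3 st.py;python3 -m crank '{"motion":[[0,1,0,0,0],[0,1,0,0,0],[0,0,0,0,0]]}' >/dev/null; python3 st.py;python3 -m crank '{"motion":[[0,1,0,0,0],[0,0,0,0,0]]}' >/dev/null; python3 st.py
```

```text
t 8.0 cab mm [-37.6   0.2 172.1] yawerr 0.0012 F cab [ 0.26 -0.15 -0.05] w 0.001
t 8.3 cab mm [-40.7   0.2 172.4] yawerr 0.0012 F cab [ 1.27 -0.84 -0.02] w 0.001
t 8.6 cab mm [-42.4   0.2 172.5] yawerr 0.0012 F cab [ 0.11 -0.9   0.94] w 0.001
t 8.8 cab mm [-43.2   0.2 172.5] yawerr 0.0012 F cab [0.84 0.62 1.04] w 0.0
```

```bash
python3 -m crank '{"motion":[[0,1,0,0,0],[0,0,0,0,0]]}' >/dev/null; python3 st.py;python3 -m crank '{"motion":[[0,1,0,0,0],[0,0,0,0,0]]}' >/dev/null; python3 st.py;python3 -m crank '{"motion":[[0,1,0,0,0],[0,0,0,0,0]]}' >/dev/null; python3 st.py
python3 - <<'E'
from h import *
a=robot.get_image("scene")[150:230,215:325,::-1];b=robot.get_image("top")[175:250,300:400,::-1]
o=np.zeros((600,800,3),np.uint8);a=cv2.resize(a,None,fx=5,fy=5,interpolation=3)[:, :];b=cv2.resize(b,(400,300),interpolation=3)
cv2.imwrite("pics/s1.png",a)
E
```

```text
t 9.0 cab mm [-43.3   0.2 172.6] yawerr 0.0012 F cab [ 4.3  -0.93 -0.37] w 0.0
t 9.2 cab mm [-43.4   0.2 172.7] yawerr 0.0012 F cab [ 5.09  0.01 -2.78] w 0.0
t 9.4 cab mm [-43.5   0.2 172.7] yawerr 0.0012 F cab [ 9.16  0.53 -4.39] w 0.0
```

View pics/s1.png

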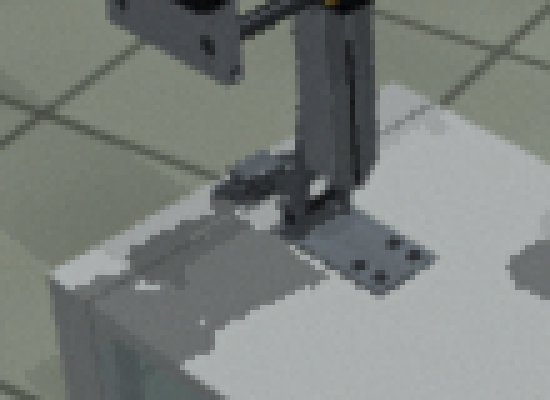

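The lever is at its stop: stalled at −43.4 mm with the force rising to 9 N. The loop seems to have fallen over, since dark metal now reaches the keeper near crop (250,180). I'll back off, lift clear and look.

```bash
python3 -m crank '{"motion":[[0,-8,0,0,0],[0,-40,0,0,0],[0,-20,0,-40,0],[0,0,0,-50,0],[0,0,0,-40,0],[0,-40,-40,0,0],[0,-40,-40,0,0],[0,0,-40,0,0],[0,0,-40,0,0],[0,0,0,0,0]]}' >/dev/null; python3 st.py
python3 - <<'E'
from h import *
a=robot.get_image("scene")[155:230,215:305,::-1];b=robot.get_image("top")[190:250,300:400,::-1]
cv2.imwrite("pics/st2.png",np.vstack([cv2.resize(a,(480,400),interpolation=2)[:330],np.pad(cv2.resize(b,(450,270),interpolation=2),((0,0),(0,30),(0,0)))]))
E
```

```text
t 10.5 cab mm [  89.9 -159.8  301.1] yawerr -0.009 F cab [ 0.56 -0.46  0.26] w 0.001
```

View pics/st2.png

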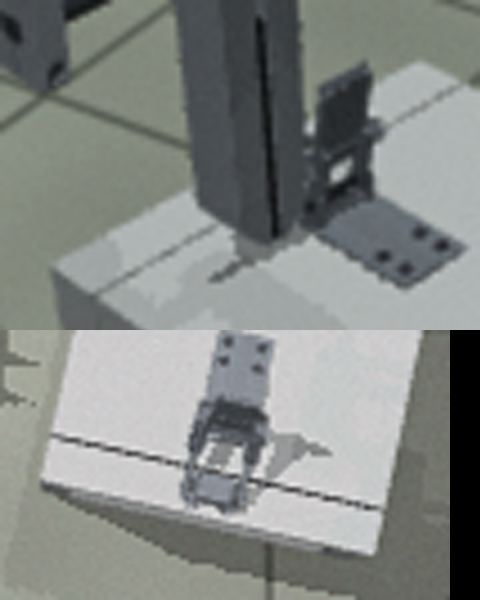

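The lever is upright. In the top view the legs reach the keeper near (215,490) and the door line is tight. The finger hides the keeper in the scene view, so I'll move the hand to the other side.

```bash
python3 -m crank '{"motion":[[0,0,50,0,0],[0,0,50,0,0],[0,0,50,0,0],[0,0,50,0,0],[0,0,50,0,0],[0,0,50,0,0],[0,0,0,0,0]]}' >/dev/null; python3 st.py
python3 - <<'E'
from h import *
I=robot.get_image("scene")[...,::-1];J=robot.get_image("top")[...,::-1]
cv2.imwrite("pics/s3full.png",I);cv2.imwrite("pics/t3full.png",J)
cv2.imwrite("pics/st3.png",np.vstack([cv2.resize(I[165:215,240:320],(560,350),interpolation=2),cv2.resize(J[200:235,320:376],(560,250),interpolation=2)[:250]]))
M,O=pose((.6093,-.1197),-.215)
# predicted pixels for bar (local x,z) hypotheses: caught vs on top of lip
for nm,x,z in(("seat",-102,144),("fallen",-108,142.5),("onlip",-111,154)):
  for y in(-16.5,16.5):
    w=np.r_[M@[x/1e3,y/1e3]+O,z/1e3,1]
    u=P("scene")@w;v=P("top")@w;u=u[:2]/u[2];v=v[:2]/v[2]
    print(nm,y,((u-[240,165])*7).round(),((v-[320,200])*[10,250/35]+[0,350]).round())
E
```

```text
t 11.3 cab mm [ 88.7 164.5 301.5] yawerr 0.0174 F cab [ 0.03  1.64 -0.95] w 0.001
seat -16.5 [137. 168.] [332. 541.]
seat 16.5 [217. 123.] [209. 522.]
fallen -16.5 [124. 164.] [327. 558.]
fallen 16.5 [204. 119.] [204. 538.]
onlip -16.5 [115. 130.] [328. 564.]
onlip 16.5 [196.  85.] [204. 544.]
```

View pics/st3.png

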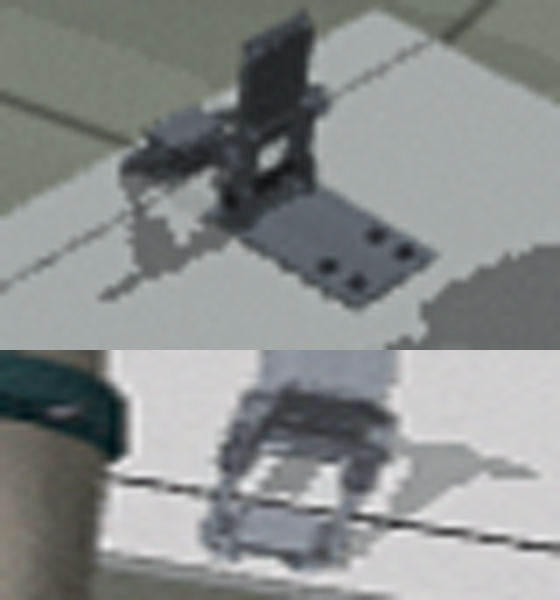

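The near end of the bar is at crop (126,165), which matches the "fallen past the lip" prediction (124,164) rather than (115,130) for resting on the lip. The keeper's top shows above it at (180,125), so the loop has dropped in place. Next I go to the −x side of the lever, above the legs.

```bash
python3 -m crank '{"motion":[[0,45,-41,0,0],[0,45,-41,0,0],[0,45,-41,0,0],[0,39,-41,0,0],[0,0,0,0,0],[0,0,0,0,0],[0,0,0,0,0]]}' >/dev/null; python3 st.py
```

```text
t 12.1 cab mm [-52.3  12.8 302.8] yawerr 0.0016 F cab [-0.12 -0.62 -0.1 ] w 0.0
```

```bash
python3 -m crank '{"motion":[[0,18,-6,0,0],[0,18,-7,0,0],[0,0,0,30,0],[0,0,0,30,0],[0,0,0,0,0],[0,0,0,46,0],[0,0,0,0,0],[0,0,0,0,0]]}' >/dev/null; python3 st.py
```

```text
t 12.9 cab mm [-88.2  -0.4 197.2] yawerr 0.0019 F cab [-0.29  0.16  0.38] w 0.0
```

```bash
python3 -m crank '{"motion":[[0,-6,0,0,0],[0,-6,0,0,0],[0,-4,0,0,0],[0,-3,0,0,0],[0,-2,0,0,0],[0,-2,0,0,0],[0,0,0,0,0]]}' >/dev/null; python3 st.py;  python3 -m crank '{"motion":[[0,-2,0,0.5,0],[0,-2,0,0.5,0],[0,-2,0,0.5,0],[0,-2,0,0.5,0],[0,0,0,0,0]]}' >/dev/null; python3 st.py
```

```text
t 13.6 cab mm [-66.   -0.9 196.4] yawerr 0.0011 F cab [-0.19 -0.38  0.05] w 0.0
t 14.1 cab mm [-57.5  -0.9 194.3] yawerr 0.0011 F cab [-0.46  0.57  0.11] w 0.001
```

```bash
python3 -m crank '{"motion":[[0,-2,0,0.7,0],[0,-2,0,0.8,0],[0,-2,0,0.9,0],[0,-1,0,0.5,0],[0,0,0,0,0]]}' >/dev/null; python3 st.py;  python3 -m crank '{"motion":[[0,-1.5,0,0.9,0],[0,-1.5,0,0.9,0],[0,0,0,0,0]]}' >/dev/null; python3 st.py; python3 -m crank '{"motion":[[0,-1.5,0,1,0],[0,-1.5,0,1,0],[0,0,0,0,0]]}' >/dev/null; python3 st.py
```

```text
t 14.6 cab mm [-50.7  -0.8 191.4] yawerr 0.0012 F cab [-0.15  0.33  0.61] w 0.001
t 14.9 cab mm [-48.3  -0.9 189.9] yawerr 0.0011 F cab [-3.03 -0.69  4.66] w 0.0
t 15.2 cab mm [-45.6  -0.8 188.1] yawerr 0.0011 F cab [-4.03 -0.42  6.3 ] w 0.0
```

```bash
python3 -m crank '{"motion":[[0,-1.5,0,1.2,0],[0,-1.5,0,1.2,0],[0,0,0,0,0]]}' >/dev/null; python3 st.py;  python3 -m crank '{"motion":[[0,-1.4,0,1.3,0],[0,-1.4,0,1.3,0],[0,0,0,0,0]]}' >/dev/null; python3 st.py; python3 -m crank '{"motion":[[0,-1.3,0,1.4,0],[0,-1.3,0,1.4,0],[0,0,0,0,0]]}' >/dev/null; python3 st.py
```

```text
t 15.5 cab mm [-42.8  -0.9 185.9] yawerr 0.0011 F cab [-4.72 -0.45  7.98] w 0.0
t 15.8 cab mm [-40.   -0.9 183.5] yawerr 0.001 F cab [-4.97 -0.03  8.5 ] w 0.0
t 16.1 cab mm [-37.3  -0.9 180.8] yawerr 0.001 F cab [-4.68 -0.35 10.09] w 0.001
```

```bash
python3 -m crank '{"motion":[[0,-1.2,0,1.6,0],[0,-1.2,0,1.6,0],[0,0,0,0,0]]}' >/dev/null; python3 st.py;  python3 -m crank '{"motion":[[0,-1.1,0,1.7,0],[0,-1.1,0,1.7,0],[0,0,0,0,0]]}' >/dev/null; python3 st.py; python3 -m crank '{"motion":[[0,-0.9,0,1.8,0],[0,-0.9,0,1.8,0],[0,0,0,0,0]]}' >/dev/null; python3 st.py
```

```text
t 16.4 cab mm [-34.7  -0.9 177.6] yawerr 0.0011 F cab [-4.99  0.4   9.6 ] w 0.0
t 16.7 cab mm [-32.3  -0.9 174.1] yawerr 0.0011 F cab [-3.56  0.34  8.79] w 0.0
t 17.0 cab mm [-30.3  -0.9 170.3] yawerr 0.0011 F cab [-2.55  0.09  6.91] w 0.001
```

```bash
python3 -m crank '{"motion":[[0,-0.7,0,1.8,0],[0,-0.6,0,1.8,0],[0,0,0,0,0]]}' >/dev/null; python3 st.py;  python3 -m crank '{"motion":[[0,-0.5,0,1.8,0],[0,-0.4,0,1.8,0],[0,0,0,0,0]]}' >/dev/null; python3 st.py; python3 -m crank '{"motion":[[0,-0.2,0,1.5,0],[0,-0.2,0,1.5,0],[0,0,0,0,0]]}' >/dev/null; python3 st.py
```

```text
t 17.3 cab mm [-28.6  -0.9 166.6] yawerr 0.0011 F cab [-2.37 -0.92  4.42] w 0.001
t 17.6 cab mm [-27.4  -0.9 162.6] yawerr 0.0011 F cab [-1.11 -0.96  3.17] w 0.0
t 17.9 cab mm [-27.   -0.8 159.3] yawerr 0.0012 F cab [ 0.6  -0.16  1.73] w 0.0
```

```bash
python3 -m crank '{"motion":[[0,0,0,1,0],[0,0,0,1,0],[0,0,0,0,0]]}' >/dev/null; python3 st.py;  python3 -m crank '{"motion":[[0,0,0,1,0],[0,0,0,0.5,0],[0,0,0,0,0]]}' >/dev/null; python3 st.py; python3 -m crank '{"motion":[[0,0,0,0.5,0],[0,0,0,0,0]]}' >/dev/null; python3 st.py
```

```text
t 18.2 cab mm [-28.1  -0.6 157. ] yawerr 0.0014 F cab [-0.17 -0.09  0.15] w 0.0
t 18.5 cab mm [-27.8  -0.7 156.2] yawerr 0.0012 F cab [-1.8  -0.97  3.34] w 0.0
t 18.7 cab mm [-27.7  -0.6 156.1] yawerr 0.0013 F cab [-2.7   0.18  5.24] w 0.001
```

The force fell to zero at the snap. The finger now meets the flat plate at z = 156 mm, exactly the height expected with the lever flat. I'll lift away and check.

```bash
python3 -m crank '{"motion":[[0,0,0,-10,0],[0,0,0,-40,0],[0,0,0,-50,0],[0,0,0,-50,0],[0,0,50,0,0],[0,0,50,0,0],[0,0,50,0,0],[0,0,50,0,0],[0,0,50,0,0],[0,0,0,0,0],[0,0,0,0,0]]}' >/dev/null; python3 st.py
python3 - <<'E'
from h import *
I=robot.get_image("scene")[...,::-1];J=robot.get_image("top")[...,::-1]
cv2.imwrite("pics/st4.png",np.vstack([cv2.resize(I[160:215,230:320],(560,340),interpolation=2),cv2.resize(J[140:250,290:420],(560,260),interpolation=2)]))
E
```

```text
t 19.8 cab mm [-28.2 250.6 305.3] yawerr 0.0043 F cab [ 0.53 -0.35 -0.24] w 0.001
```

View pics/st4.png

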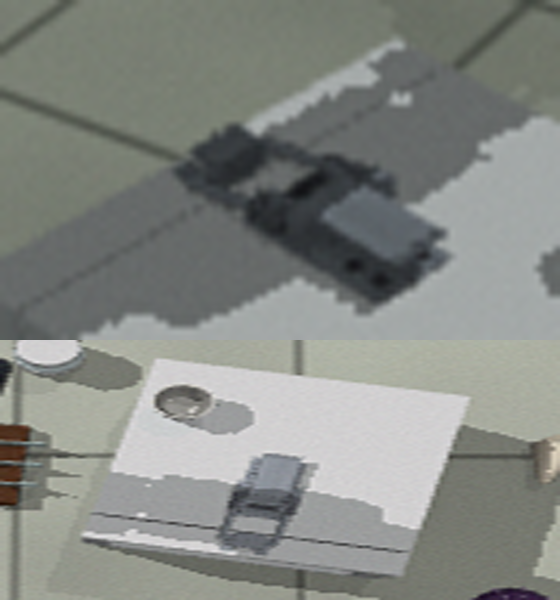

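The lever lies flat (scene crop (385,225)), the loop is drawn over the keeper (225,155), the door seam is a thin line, and the crucible and neighbours are in place. I'm handing the job in.

```bash
python3 -c "
from workcell import robot
print(robot.close_job())"
```

```text
the job is handed in; nothing more can be done
None
```

The cabinet is shut: the door is home, the bar is caught behind the keeper and the lever is snapped flat. The highest force I read was about 11 N, the hand is clear, and the job was handed in at about 20 s; no verdict came back.

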